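Load the bottle chiller: hood up past its spring, bottle into the V-cradle

TASK

Swing the hood of the bottle chiller up past its spring's over-centre point so that it stays fully open by itself. Then take the red bottle from the leaning rack and lower it, without dropping it, into the chiller's V-cradle, lying level in both V-supports and lengthwise centred on them, its base toward the black drive disc and its neck toward the other end; let go and leave the hood standing open for me to add ice. Leave all the other things where they are.

Things in the scene. Friction and masses are not known exactly. Their poses are not given: they have to be found in the camera images.
- chiller: Bottle chiller, fixed, left or right on the table (rack on the other side), turned up to 0.25 rad: open white tray 200 (x) x 290 (y) mm, walls 8 mm thick, 72 mm high, inner floor 30 mm up, under a clear hood. Origin: centre of its underside; x to the hinge side (away from the robot), y along the hinge line, z up. Black rubber drive disc (44 mm) at the -y inner end wall.
- cradle (a point): Where the mid point of the bottle's body lies when seated: 85 mm above the table, 15 mm toward -x and 30 mm toward -y from the tray's centre; axes as the chiller's. Two black 90-degree V-supports, 14 mm thick, stand 36 mm either side of it along y (58 mm free between); the bottle lies along y in them, underside 57 mm up. Each V is 58 mm wide at its rims, 11 mm below this point.
- hood (a joint): Hood angle, rad: 0 closed, 1.65 fully open on its stop. Over-centre spring: below 0.9 it falls shut, above about 1.0 it swings on to fully open by itself and stays. Lifting takes 3 to 5 N at the handle when closed, falling to nothing at the over-centre point.
- hood_hinge (a point): Middle of the hinge line, 80 mm above the table, at the tray's far edge, 100 mm along the chiller's +x from its centre; the line runs along the chiller's y. Opening raises the handle and swings it away from the robot.
- hood_handle (a point): Middle of the orange round handle bar: 14 mm thick, 140 mm long, parallel to the hinge, on steel posts below its ends. Closed, it is 135 mm above the table, 230 mm from the hinge line horizontally, 55 mm above it and 30 mm above the hood's lip: pinch it from above, jaws closing along the chiller's x, tips up to 25 mm below its centre; it turns between the fingers as the hood swings.
- rack: Fixed leaning rack: dark wooden foot 200 x 200 x 12 mm, two V-slots at x = -50 and +50 mm. Each holds a bottle sloping up 35 degrees toward the rack's +y, body mid point 88 mm above the table, V-supports 16 mm thick 45 mm either side of it, a stop under the base. Origin: centre of its underside; +y to the robot's left, turned up to 0.35 rad.
- bottle_red: Red bottle, steel cap and band: round body 56 mm diameter, 120 mm long, then shoulder and neck (26 mm), 185 mm in all; 0.28 to 0.45 kg, rigid. Origin on its axis at mid length of the 120 mm body; its x axis runs from base to neck. It starts in either rack slot, neck up, sloping 35 degrees from level.
- bottle_red_neck (a point): Centre of the top of the red bottle's cap, 125 mm from the body's mid point along the bottle's axis.
- bottle_blue: Blue bottle with white cap, same shape and origin as the red one, in the other rack slot. Leave it there.
- tin: Steel shaker tin, 86 mm rim diameter, 130 mm high, in the middle near the robot. Origin at its underside. Leave alone.
- glass: Green mixing glass, 80 mm diameter, 95 mm high, standing behind the rack. Origin at its underside. Leave alone.
- jigger: Copper jigger (double cone measure), 46 mm diameter, 75 mm high, in front of the rack. Origin at its underside. Leave alone.
- spoon: Bar spoon 170 mm long lying on the table in front of the chiller. Leave alone.
- syrup: Amber syrup bottle, 66 mm diameter, 170 mm high, at the back near the middle. Origin at its underside. Leave alone.
- cherries: Low cherry jar, 68 mm diameter, 60 mm high, behind the chiller. Origin at its underside. Leave alone.
Things that resemble listed ones, but are neither listed nor needed, are in the scene too. What is meant by the bottle_red is not yellow, and is the larger of those in its own colour.

How it is judged:
By the outcome, as a careful person would: the job done as asked, in the order asked, and still so for the second after the job is handed in, with the robot touching nothing.
It also fails if it takes over 61 s, if anything falls off the work surface, if the arm or the gripper's body presses on something with over 40 N, if the wrist force passes 120 N, or if a joint passes its speed limit or range.

ROBOT

A 6-joint arm with a two-finger parallel gripper is mounted at the origin on the work surface. World frame = base frame: x ahead of the robot, y to its left, z up, the work surface at z = 0. Lengths are in m, angles in rad, forces in N, time in s.
With the tool pointing down it reaches from about 0.225 to 0.875 m from the base axis. Payload 3.4 kg.
Tool frame: the origin (TCP) lies at the very end of the fingers, on their centre line; the grasp point (between the pads) lies 19 mm behind it (manip.hold_point_z is the distance from the TCP to the grasp point, in m); z points along the fingers, x is the direction in which the jaws open and shut, and the axes are right-handed (so a half turn about z gives the same grasp; the last joint's range is limited). The gripper opens to 85 mm and grips with 20 to 120 N. Pads are 22 mm wide; open, the fingers measure 114 mm over their backs; the gripper's body (76 mm by 85 mm) begins 54 mm behind the grasp point. The pads swing forward as they close: fully open they stand 13 mm farther back than shut.
Start: joints at [0.993, 0.276, 1.505, -0, 1.361, -0.121], TCP at [0.254, 0.516, 0.231] pointing down, gripper open.
Joint ranges: [-2.89, 2.89], [-0.75, 2.08], [0.22, 2.7], [-1.18, 4.32], [0.11, 2.71], [-2.7, 2.7]. Speed limits (rad/s): [2.57, 2.57, 3.14, 3.14, 3.14, 3.14].

INTERFACE

Orientations are given as a unit quaternion [w, x, y, z].
In Python, from rig import manip gives the robot as it stands.
- The arm moves only by the tool apply_moves, never from a script. Its argument "commands" is one flat list of numbers, 6 for each row, row after row: the shift along the tool's x, y, z normalised to -1 to 1, where 1 is 0.03 m, then the turn, a rotation vector about the tool's x, y, z normalised to -1 to 1, where 1 is 0.15 rad. A call has 1 to 20 rows; each row shifts and turns the commanded pose from where the row before left it, along the tool's axes as they then stand; what a row does not reach is not made up. A row lasts 1/10 s, in which the tool goes at most 50 mm and 8.59 degrees, less where a joint would pass 70% of its speed; a pose out of reach is approached as far as the arm can. A call with a number of a shift or a turn outside -1 to 1 is refused whole. A call with a gripper value outside its range is refused whole. "jaw" is the opening, from -1 (shut) to 1 (fully open), set as the call begins (left out, the last holds). The fingers move at their own pace and stop on an object; "newtons" is the grip in N (left out, the last holds). Time passes only in rows, so rows that do not move let the fingers close. It gives the time, the measured TCP pose, the force and the opening at its end, in the units of the state.
- manip.get_state(): the state, without advancing time (a new reading comes with each control period).
- manip.get_image(name): name is "side" or "top"; returns a dict with "frame" (420x560x3 uint8, red, green, blue), "fx", "fy", "cx", "cy" (pixels), "k1" (the pictures are not rectified: a ray, as slopes to the right and down, at radius r is drawn at 1 + k1 r^2 times it, then the intrinsics apply), "extrinsics" (4x4, takes a point from camera to world coordinates). Camera axes: x right, y up, looking along -z (the intrinsics and any distortion apply to the point x, -y, -z); pixel columns grow to the right and rows downward; lengths in m; the calibration is good to about 2 mm. A picture is of the moment at which its call begins. There is no depth.
- manip.sign_off(): hands the job in, once; it reports no verdict.
The state is a dict: "clock": time; "qpos": joint angles; "qd": joint speeds; "effort": joint torques, N m; "position": TCP position; "ee_rot": TCP orientation; "contact_force": force on the tool from outside, world axes, zero at the start; "moment": the same for the moment, N m; "width": finger opening in m.
Only numpy, scipy, OpenCV 4.12 (cv2) and the standard library are available. Lean on these libraries where they do the work, as an engineer would, in place of code of your own. Each camera call takes 0.05 s, during which the arm holds its last target. There are 200 camera calls.

## Working session

There is one attempt and no reset: what is moved stays moved. The work goes in short steps, Python scripts to look and compute and a tool call to move; the robot and the scene stay as the last step left them, time stands still between calls to the robot, and variables do not carry over. Pictures are saved under pics/ and viewed, about 8 in all and at most 12, crops included, and the job is handed in when it is done.

Besides the shell and the picture viewer there is one more tool, called as name(argument=value, ...) on one line, values as JSON. apply_moves: Moves the arm, as the interface text tells. Scaled input: -1 to 1 covers 0.03 m each way for a shift and 0.15 rad each way for a turn. Its arguments: {"type":"object","properties":{"commands":{"type":"array"},"jaw":{"type":"number"},"newtons":{"type":"number"}},"required":["commands"]}

```bash
ls; mkdir -p pics
python3 - <<'E'
from rig import manip
import cv2
for n in("side","top"):
    d=manip.get_image(n); cv2.imwrite(f"pics/{n}0.png",d["frame"][:,:,::-1])
    print(n,d["fx"],d["fy"],d["cx"],d["cy"],d["k1"]); print(d["extrinsics"])
print(manip.get_state(), manip.hold_point_z)
E
```

```text
pics
side 473.0427165529312 473.0427165529312 279.2400468737982 205.4136065283197 0.04843386594748079
[[-0.9467336   0.1758114  -0.26978851  0.14632224]
 [-0.32196657 -0.53175316  0.78331099  1.06474636]
 [-0.00574589  0.82844972  0.56003397  0.85859313]
 [ 0.          0.          0.          1.        ]]
top 467.7562357512601 467.7562357512601 280.63280889543637 202.15539943115007 -0.08102796474099838
[[ 0.02837596  0.99637588 -0.08018667  0.40147407]
 [-0.99945234  0.02964662  0.0147001   0.04742595]
 [ 0.01702409  0.07972563  0.99667146  1.35691018]
 [ 0.          0.          0.          1.        ]]
{'clock': 0.1, 'qpos': array([ 9.92998007e-01,  2.76522539e-01,  1.50600578e+00,  6.85322759e-06,
        1.36070783e+00, -1.20973270e-01]), 'qd': array([-0.00108817, -0.00148879, -0.00350761,  0.00233799, -0.00073289,
       -0.00092361]), 'effort': array([ 6.92891444e-04, -4.17693830e+01, -2.46405065e+01, -5.10343341e-06,
        5.85298476e-03,  1.09282473e-05]), 'position': array([0.2533615 , 0.5156442 , 0.23053177]), 'ee_rot': array([ 3.44008883e-04,  8.48852539e-01,  5.28629068e-01, -7.46279925e-04]), 'contact_force': array([ 0.48971431, -0.64966002, -0.09280397]), 'moment': array([-0.03496913,  0.04587721,  0.01584807]), 'width': 0.08528560226121132} 0.0187
```

View pics/top0.png

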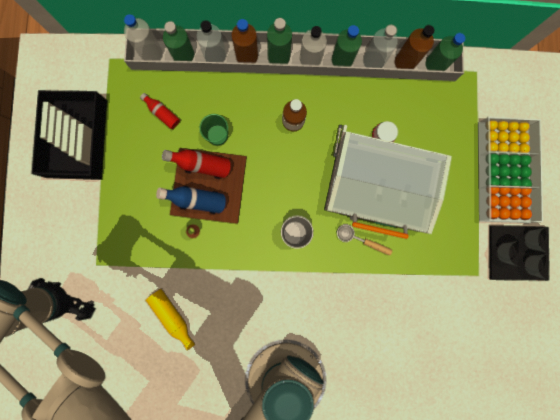

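View pics/side0.png

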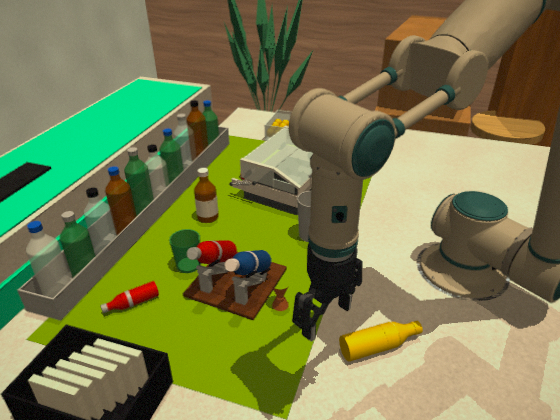

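Top view: red candidates are the rack bottle (205,163), the small lying red bottle (160,110), plus a yellow bottle (170,320). The large one in the rack fits. The chiller is on the right, with its orange handle at (380,230). Now measuring, with one enlarged crop to confirm.

```bash
cat > h.py <<'E'
import numpy as np, cv2
from rig import manip
def ray(d,uv):
    p=(np.array(uv,float)-[d["cx"],d["cy"]])/[d["fx"],d["fy"]]
    rd=np.hypot(*p); r=rd
    for _ in range(20): r=rd/(1+d["k1"]*r*r)
    s=p*(r/rd if rd>0 else 1)
    E=d["extrinsics"]; v=E[:3,:3]@[s[0],-s[1],-1]
    return E[:3,3],v/np.linalg.norm(v)
def onz(d,uv,z):
    o,v=ray(d,uv); return o+v*(z-o[2])/v[2]
def tri(d1,u1,d2,u2):
    o1,a=ray(d1,u1);o2,b=ray(d2,u2)
    t=np.linalg.lstsq(np.c_[a,-b],o2-o1,rcond=None)[0]
    p,q=o1+a*t[0],o2+b*t[1]; return (p+q)/2,np.linalg.norm(p-q)
def proj(d,P):
    E=d["extrinsics"]; c=E[:3,:3].T@(np.array(P)-E[:3,3]); s=np.array([c[0],-c[1]])/-c[2]
    s=s*(1+d["k1"]*(s@s)); return s*[d["fx"],d["fy"]]+[d["cx"],d["cy"]]
def mask(d,lo,hi,roi=None):
    m=cv2.inRange(cv2.cvtColor(d["frame"],cv2.COLOR_RGB2HSV),np.array(lo),np.array(hi))
    if roi: 
        k=np.zeros_like(m); x0,y0,x1,y1=roi; k[y0:y1,x0:x1]=255; m&=k
    return m
def blobs(m,n=30):
    c,_=cv2.findContours(m,cv2.RETR_EXTERNAL,cv2.CHAIN_APPROX_NONE)
    return sorted([x for x in c if cv2.contourArea(x)>n],key=cv2.contourArea,reverse=True)
E
python3 - <<'E'
from h import *
t=manip.get_image("top"); s=manip.get_image("side")
for nm,d in(("top",t),("side",s)):
  for c,lo,hi in(("orange",(5,170,120),(16,255,255)),("red",(0,170,80),(4,255,255)),("red2",(174,170,80),(180,255,255))):
    for b in blobs(mask(d,lo,hi))[:5]:
        (x,y),(w,h),a=cv2.minAreaRect(b); print(nm,c,round(x,1),round(y,1),round(w,1),round(h,1),round(a,1),cv2.contourArea(b))
a=cv2.resize(t["frame"][110:250,140:280],(420,420),interpolation=2)
b=cv2.resize(t["frame"][110:250,320:460],(420,420),interpolation=2)[:, :]
cv2.imwrite("pics/crop.png",cv2.resize(np.hstack([a,b])[:,:,::-1],(800,400)))
E
```

```text
top orange 511.0 202.5 31.0 40.0 90.0 1132.0
top orange 22.5 18.5 37.0 45.0 90.0 962.5
top orange 545.5 39.5 21.0 27.0 90.0 285.5
top orange 379.7 229.7 56.5 4.5 12.9 190.0
top red 214.8 165.7 30.6 19.8 12.5 514.0
top red 183.8 158.7 24.7 19.9 14.0 350.5
top red 166.4 116.2 22.6 11.6 40.6 229.5
top red 150.0 101.5 13.4 10.6 45.0 79.5
side orange 415.5 27.7 23.6 57.6 88.0 771.5
side orange 447.5 113.0 44.3 17.1 4.1 239.5
side orange 389.8 111.1 29.9 6.0 9.9 106.5
side orange 282.7 305.0 8.7 13.0 24.0 66.0
side red 143.7 292.5 14.5 26.8 69.4 348.0
side red 209.1 250.7 20.9 18.7 71.6 289.5
side red 116.9 302.2 14.2 21.2 71.6 200.0
side red 226.6 247.2 19.0 15.4 69.4 180.0
```

View pics/crop.png

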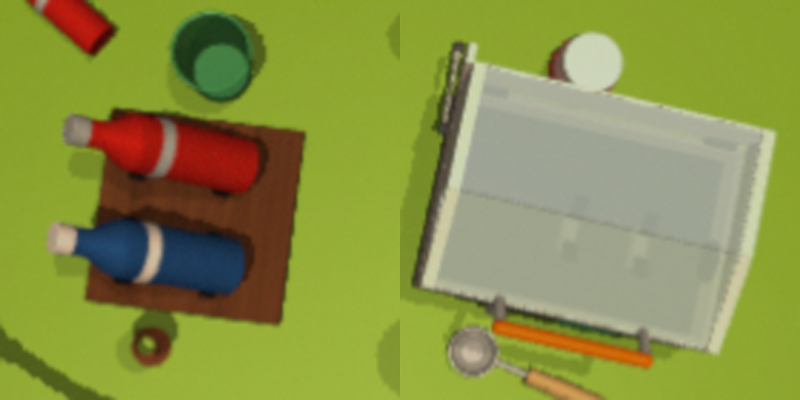

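The crop confirms that the large red bottle (~205,163) is in the rack's far slot, neck to the left (+y), with blue below it. The handle is clear, and the spoon is lying in front of it. Now the poses.

Run:
```python
from h import *
np.set_printoptions(precision=4,suppress=True)
t=manip.get_image("top"); s=manip.get_image("side")
b=max(blobs(mask(t,(5,170,120),(16,255,255),(340,210,420,250))),key=cv2.contourArea)
(x,y),(w,h),a=cv2.minAreaRect(b); a=np.radians(a); u=np.array([np.cos(a),np.sin(a)])
R,L=[onz(t,np.array([x,y])+k*w/2*u,0.138) for k in(1,-1)]
H=(R+L)/2; yv=(L-R)[:2]; print("handle",H,"len",np.linalg.norm(yv)); yv/=np.linalg.norm(yv); xv=np.array([yv[1],-yv[0]])
print("yaw",np.arctan2(xv[1],xv[0])); hinge=H[:2]+.23*xv; C=hinge-.1*xv
print("C",C,"cradle",C-.015*xv-.03*yv)
for nm,P in(("tray corners",[(-.1,.145,.072),(.1,.145,.072),(.1,-.145,.072),(-.1,-.145,.072)]),):
    print(nm,[proj(t,np.r_[C+p[0]*xv+p[1]*yv,p[2]]) for p in P])
# rack
cr=np.array([(112,108),(305,132),(278,325),(87,300)])*140/400+[140,110]
W=np.array([onz(t,c,.012) for c in cr]); print("rack",W[:,:2],"sides",[np.linalg.norm(W[i]-W[i-1]) for i in range(4)])
O=W.mean(0)[:2]; ry=((W[0]-W[1])+(W[3]-W[2]))[:2]; ry/=np.linalg.norm(ry); rx=np.array([ry[1],-ry[0]])
print("O",O,"yaw",np.arctan2(rx[1],rx[0]))
m=O+.05*rx; ax=np.r_[ry*np.cos(np.radians(35)),np.sin(np.radians(35))]
M=np.r_[m,.088]; print("body mid",M,"cap",M+.125*ax,"cap px",proj(t,M+.125*ax),proj(s,M+.125*ax),"base",proj(t,M-.06*ax))
print("band? mid px",proj(t,M),proj(s,M))
```

```text
handle [ 0.4347 -0.2325  0.138 ] len 0.14937035324297102
yaw -0.19661921148153105
C [ 0.5622 -0.2579] cradle [ 0.5416 -0.2843]
tray corners [array([325.6191, 207.9838]), array([340.8941, 138.5337]), array([440.655 , 161.9888]), array([426.9444, 231.2751])]
rack [[0.6598 0.3277]
 [0.6407 0.1299]
 [0.4438 0.1502]
 [0.4631 0.3438]] sides [np.float64(0.19731342956514278), np.float64(0.19878292800195618), np.float64(0.19801161078986595), np.float64(0.19450691674420764)]
O [0.5519 0.2379] yaw -0.0978491835008429
body mid [0.6016 0.233  0.088 ] cap [0.6116 0.3349 0.1597] cap px [164.2663 154.9299] [191.4787 252.9301] base [226.1018 168.43  ]
band? mid px [207.0975 164.2738] [216.8503 251.0093]
```

```bash
cat > p.py <<'E'
from h import *
from scipy.spatial.transform import Rotation as Ro
np.set_printoptions(precision=3,suppress=True)
def RR(q): return Ro.from_quat(np.r_[q[1:],q[0]])
def plan(p,R,wps,rnd=2):
    """wps: (pos or None, Rotation or None, nrows). Shift applied in the frame at row start; prints rows in tool units."""
    p=np.array(p,float)
    for P,T,n in wps:
        P=p if P is None else np.array(P); T=R if T is None else T
        dr=(R.inv()*T).as_rotvec()/n; rows=[]
        for k in range(n):
            sh=R.inv().apply((P-p)/(n-k)); r=np.round(np.r_[sh/.03,dr/.15],rnd); rows.append(r)
            p=p+R.apply(r[:3]*.03); R=R*Ro.from_rotvec(r[3:]*.15)
        if max(np.ptp(np.array(rows),axis=0))<.03: print(n,"x",rows[0])
        else: print(n,"rows",", ".join(f"{v:g}" for r in rows for v in r))
        if np.abs(rows).max()>1: print("TOO FAST",np.abs(rows).max())
    return p,R
def down(yaw,tilt=0): # tool x at yaw; tilt about tool y (positive: tool z swings to tool +x)
    c,s=np.cos(yaw),np.sin(yaw)
    return Ro.from_matrix(np.array([[c,s,0],[s,-c,0],[0,0,-1]]).astype(float))*Ro.from_euler('y',tilt)
E
python3 - <<'E'
from p import *
s=manip.get_state(); p,R=s["position"],RR(s["ee_rot"]); T=down(-.197)
a=np.array([.4347,-.2325])
print(T.as_matrix())
plan(p,R,[(None,T,9),([*a,.231],None,27),([*a,.119],None,6)])
E
```

```text
[[ 0.981 -0.196  0.   ]
 [-0.196 -0.981 -0.   ]
 [ 0.     0.    -1.   ]]
9 x [0.   0.   0.   0.   0.   0.97]
27 x [0.4  0.86 0.   0.   0.   0.  ]
6 x [ 0.   -0.    0.62  0.    0.    0.  ]
```

apply_moves(commands=[0,0,0,0,0,0.97,0,0,0,0,0,0.97,0,0,0,0,0,0.97,0,0,0,0,0,0.97,0,0,0,0,0,0.97,0,0,0,0,0,0.97,0,0,0,0,0,0.97,0,0,0,0,0,0.97,0,0,0,0,0,0.97,0.4,0.86,0,0,0,0,0.4,0.86,0,0,0,0,0.4,0.86,0,0,0,0,0.4,0.86,0,0,0,0,0.4,0.86,0,0,0,0,0.4,0.86,0,0,0,0,0.4,0.86,0,0,0,0,0.4,0.86,0,0,0,0,0.4,0.86,0,0,0,0,0.4,0.86,0,0,0,0,0.4,0.86,0,0,0,0], jaw=1)

```text
clock: 2.3
position: [0.328, 0.2109, 0.2314]
ee_rot: [-0.0, 0.995, -0.097, 0.0]
contact_force: [0.7, 0.3, -1.2]
width: 0.0851
```

apply_moves(commands=[0.4,0.86,0,0,0,0,0.4,0.86,0,0,0,0,0.4,0.86,0,0,0,0,0.4,0.86,0,0,0,0,0.4,0.86,0,0,0,0,0.4,0.86,0,0,0,0,0.4,0.86,0,0,0,0,0.4,0.86,0,0,0,0,0.4,0.86,0,0,0,0,0.4,0.86,0,0,0,0,0.4,0.86,0,0,0,0,0.4,0.86,0,0,0,0,0.4,0.86,0,0,0,0,0.4,0.86,0,0,0,0,0.4,0.86,0,0,0,0,0.4,0.86,0,0,0,0,0,0,0,0,0,0,0,0,0,0,0,0])

```text
clock: 4.1
position: [0.4359, -0.2302, 0.2309]
ee_rot: [-0.001, 0.995, -0.098, -0.0]
contact_force: [-0.7, -0.7, 0.0]
width: 0.0857
```

Good. Down onto the handle, then close gently.

apply_moves(commands=[0,0,0.62,0,0,0,0,0,0.62,0,0,0,0,0,0.62,0,0,0,0,0,0.62,0,0,0,0,0,0.62,0,0,0,0,0,0.62,0,0,0,0,0,0,0,0,0])

```text
clock: 4.8
position: [0.4341, -0.2276, 0.1178]
ee_rot: [-0.002, 0.995, -0.097, -0.002]
contact_force: [-0.8, -0.1, -0.4]
width: 0.0855
```

apply_moves(commands=[0,0,0,0,0,0,0,0,0,0,0,0,0,0,0,0,0,0,0,0,0,0,0,0,0,0,0,0,0,0,0,0,0,0,0,0,0,0,0,0,0,0,0,0,0,0,0,0], jaw=-1, newtons=30)

```text
clock: 5.6
position: [0.4337, -0.2297, 0.1201]
ee_rot: [-0.0, 0.995, -0.097, -0.002]
contact_force: [-6.2, 0.8, 6.4]
width: 0.0126
```

Run:
```python
from p import *
s=manip.get_state(); p,R=s["position"],RR(s["ee_rot"]); y=-.197; xv=np.array([np.cos(y),np.sin(y),0])
off=.015; bar0=np.array([p[0],p[1],.135]); print(p[2]+off)
hin=bar0+.23*xv-[0,0,.055]; r0=np.hypot(.23,.055); f0=np.arctan2(.055,.23)
w=[]
for th in np.arange(1,25)*.05:
    T=down(y,-.45*th); b=hin+r0*(-np.cos(f0+th)*xv+[0,0,np.sin(f0+th)])
    w.append((b+off*T.apply([0,0,1]),T,1))
print(w[-1][0]); plan(p,down(y),w)
```

```text
0.13513572403207008
[ 0.62  -0.267  0.301]
1 x [ 0.09  0.   -0.38  0.   -0.15  0.  ]
1 x [ 0.1  -0.   -0.37 -0.   -0.15 -0.  ]
1 x [ 0.11 -0.   -0.38 -0.   -0.15  0.  ]
1 x [ 0.12 -0.   -0.37 -0.   -0.15  0.  ]
1 x [ 0.13 -0.   -0.37 -0.   -0.15 -0.  ]
1 x [ 0.14  0.   -0.36 -0.   -0.15 -0.  ]
1 x [ 0.16 -0.   -0.36 -0.   -0.15 -0.  ]
1 x [ 0.16 -0.   -0.36 -0.   -0.15 -0.  ]
1 x [ 0.17 -0.   -0.35  0.   -0.15  0.  ]
1 x [ 0.18 -0.   -0.34  0.   -0.15  0.  ]
1 x [ 0.19 -0.   -0.34  0.   -0.15  0.  ]
1 x [ 0.2  -0.   -0.33 -0.   -0.15 -0.  ]
1 x [ 0.2  -0.   -0.33 -0.   -0.15  0.  ]
1 x [ 0.22 -0.   -0.32  0.   -0.15  0.  ]
1 x [ 0.23 -0.   -0.32  0.   -0.15  0.  ]
1 x [ 0.23 -0.   -0.31  0.   -0.15  0.  ]
1 x [ 0.24 -0.   -0.3   0.   -0.15  0.  ]
1 x [ 0.25  0.   -0.29  0.   -0.15  0.  ]
1 x [ 0.26 -0.   -0.29  0.   -0.15  0.  ]
1 x [ 0.27 -0.   -0.28  0.   -0.15 -0.  ]
1 x [ 0.27  0.   -0.27  0.   -0.15 -0.  ]
1 x [ 0.28  0.   -0.26  0.   -0.15 -0.  ]
1 x [ 0.29  0.   -0.26  0.   -0.15  0.  ]
1 x [ 0.3   0.   -0.25  0.   -0.15 -0.  ]
```

apply_moves(commands=[0.09,0,-0.38,0,-0.15,0,0.1,0,-0.37,0,-0.15,0,0.11,0,-0.38,0,-0.15,0,0.12,0,-0.37,0,-0.15,0,0.13,0,-0.37,0,-0.15,0,0.14,0,-0.36,0,-0.15,0,0.16,0,-0.36,0,-0.15,0,0.16,0,-0.36,0,-0.15,0])

```text
clock: 6.4
position: [0.4687, -0.2366, 0.205]
ee_rot: [-0.01, 0.991, -0.097, -0.095]
contact_force: [-6.1, 1.5, 0.2]
width: 0.0126
```

apply_moves(commands=[0.17,0,-0.35,0,-0.15,0,0.18,0,-0.34,0,-0.15,0,0.19,0,-0.34,0,-0.15,0,0.2,0,-0.33,0,-0.15,0,0.2,0,-0.33,0,-0.15,0,0.22,0,-0.32,0,-0.15,0,0.23,0,-0.32,0,-0.15,0,0.23,0,-0.31,0,-0.15,0])

```text
clock: 7.2
position: [0.535, -0.2497, 0.2711]
ee_rot: [-0.018, 0.978, -0.097, -0.182]
contact_force: [-5.2, 1.1, 6.2]
width: 0.0129
```

apply_moves(commands=[0.24,0,-0.3,0,-0.15,0,0.25,0,-0.29,0,-0.15,0,0.26,0,-0.29,0,-0.15,0,0.27,0,-0.28,0,-0.15,0,0.27,0,-0.27,0,-0.15,0,0.28,0,-0.26,0,-0.15,0,0.29,0,-0.26,0,-0.15,0,0.3,0,-0.25,0,-0.15,0,0,0,0,0,0,0])

```text
clock: 8.1
position: [0.6219, -0.2668, 0.3043]
ee_rot: [-0.026, 0.959, -0.095, -0.267]
contact_force: [0.2, -0.6, 12.6]
width: 0.0125
```

Run:
```python
from h import *
print(manip.get_state()["contact_force"])
d=manip.get_image("side"); cv2.imwrite("pics/side1.png",d["frame"][:,:,::-1])
```

```text
[ 0.22546593 -0.59529889 12.61856834]
```

View pics/side1.png

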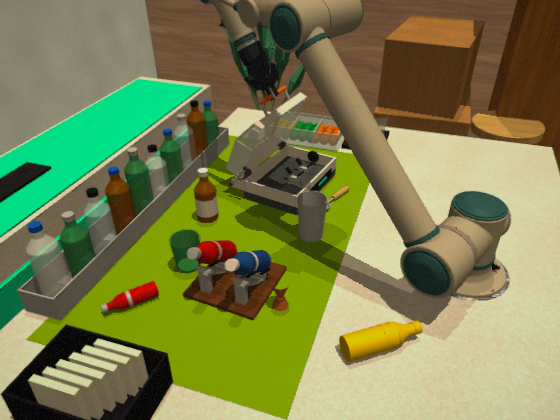

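Hood is at about 1.2 rad, held (bar at (275,95)). Releasing and withdrawing along the fingers.

apply_moves(commands=[0,0,0,0,0,0,0,0,0,0,0,0,0.1,0,-0.5,0,0,0,0.1,0,-0.7,0,0,0,0.1,0,-0.7,0,0,0,0,0,-0.7,0,0,0,0,0,-0.7,0,0,0,0,0,0,0,0,0], jaw=1)

```text
clock: 8.95
position: [0.6537, -0.2685, 0.3672]
ee_rot: [-0.023, 0.961, -0.094, -0.257]
contact_force: [-0.9, 0.7, 0.8]
width: 0.0854
```

Run:
```python
from h import *
s=manip.get_state();print(s["position"],s["qpos"])
d=manip.get_image("side"); d2=manip.get_image("top"); cv2.imwrite("pics/o1.png",np.hstack([cv2.resize(d["frame"][20:220,180:380],(400,400)),cv2.resize(d2["frame"][80:280,290:490],(400,400))])[:,:,::-1])
```

```text
[ 0.65367833 -0.26851146  0.36719288] [-0.42664143  0.87000709  0.22257947 -0.21439664  2.54857857 -0.37975033]
```

View pics/o1.png

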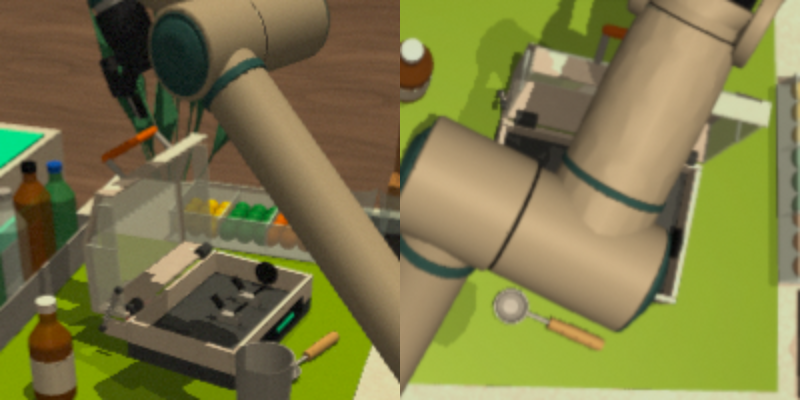

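Hood stands fully open, against its stop, with the bar well clear. Next: back off, straighten and go above the red bottle.

Run:
```python
from p import *
s=manip.get_state(); p,R=s["position"],RR(s["ee_rot"])
a=np.radians(35); y=-.098; ry=np.array([-np.sin(y),np.cos(y),0]); tz=np.sin(a)*ry-[0,0,np.cos(a)]
tx=np.array([np.cos(y),np.sin(y),0]); T=Ro.from_matrix(np.c_[tx,np.cross(tz,tx)*1,tz]); print("tool y",np.cross(tz,tx))
M=np.array([.6016,.233,.088]); np.save("T.npy",T.as_matrix())
g=M+.022*tz; pre=M-.12*tz
plan(p,R,[([.53,-.245,.37],None,5),(None,down(-.197),4),([.58,.11,.31],None,13),(None,T,5),(pre,None,6),(g,None,8)])
print(pre,g)
```

```text
tool y [-0.08  -0.815 -0.574]
5 x [-0.74  0.    0.4   0.    0.    0.  ]
4 x [0.   0.   0.   0.01 0.87 0.  ]
13 x [-0.05 -0.92  0.16  0.    0.    0.  ]
5 x [ 0.    0.    0.    0.81 -0.04 -0.13]
6 x [0.05 0.14 0.74 0.   0.   0.  ]
8 x [ 0.   -0.    0.59  0.    0.    0.  ]
[0.595 0.165 0.186] [0.603 0.246 0.07 ]
```

apply_moves(commands=[-0.74,0,0.4,0,0,0,-0.74,0,0.4,0,0,0,-0.74,0,0.4,0,0,0,-0.74,0,0.4,0,0,0,-0.74,0,0.4,0,0,0,0,0,0,0.01,0.87,0,0,0,0,0.01,0.87,0,0,0,0,0.01,0.87,0,0,0,0,0.01,0.87,0])

```text
clock: 9.95
position: [0.5302, -0.2445, 0.3694]
ee_rot: [-0.001, 0.995, -0.098, 0.002]
contact_force: [-0.5, -0.5, 0.2]
width: 0.0856
```

apply_moves(commands=[-0.05,-0.92,0.16,0,0,0,-0.05,-0.92,0.16,0,0,0,-0.05,-0.92,0.16,0,0,0,-0.05,-0.92,0.16,0,0,0,-0.05,-0.92,0.16,0,0,0,-0.05,-0.92,0.16,0,0,0,-0.05,-0.92,0.16,0,0,0,-0.05,-0.92,0.16,0,0,0,-0.05,-0.92,0.16,0,0,0,-0.05,-0.92,0.16,0,0,0,-0.05,-0.92,0.16,0,0,0,-0.05,-0.92,0.16,0,0,0,-0.05,-0.92,0.16,0,0,0,0,0,0,0.81,-0.04,-0.13,0,0,0,0.81,-0.04,-0.13,0,0,0,0.81,-0.04,-0.13,0,0,0,0.81,-0.04,-0.13,0,0,0,0.81,-0.04,-0.13,0,0,0,0,0,0])

```text
clock: 11.85
position: [0.5796, 0.1083, 0.3044]
ee_rot: [-0.3, 0.953, -0.049, 0.011]
contact_force: [-0.0, -0.1, -1.0]
width: 0.0855
```

Run:
```python
from p import *
s=manip.get_state(); p,R=s["position"],RR(s["ee_rot"]); print(p,s["qpos"])
T=Ro.from_matrix(np.load("T.npy")); M=np.array([.6016,.233,.088]);tz=T.apply([0,0,1])
plan(p,R,[(None,T,1),(M-.12*tz,None,6),(M+.022*tz,None,8)])
```

```text
[0.58  0.108 0.304] [-0.298  0.264  1.503  0.596  1.528 -0.269]
1 x [ 0.    0.    0.    0.    0.04 -0.04]
6 x [0.05 0.11 0.72 0.   0.   0.  ]
8 x [-0.   -0.    0.59  0.    0.    0.  ]
```

apply_moves(commands=[0.05,0.11,0.72,0,0.04,-0.04,0.05,0.11,0.72,0,0,0,0.05,0.11,0.72,0,0,0,0.05,0.11,0.72,0,0,0,0.05,0.11,0.72,0,0,0,0.05,0.11,0.72,0,0,0,0,0,0,0,0,0])

```text
clock: 12.55
position: [0.5936, 0.1699, 0.1876]
ee_rot: [-0.299, 0.953, -0.043, 0.014]
contact_force: [-0.1, 1.2, -0.5]
width: 0.0852
```

Run:
```python
from p import *
s=manip.get_state(); p,R=s["position"],RR(s["ee_rot"]); print(p,s["qpos"])
T=Ro.from_matrix(np.load("T.npy")); M=np.array([.6016,.233,.088]);tz=T.apply([0,0,1])
plan(p,R,[(M+.022*tz,None,8)])
d=manip.get_image("side"); d2=manip.get_image("top"); cv2.imwrite("pics/g1.png",np.hstack([cv2.resize(d["frame"][160:320,140:300],(400,400)),cv2.resize(d2["frame"][90:250,130:290],(400,400))])[:,:,::-1])
```

```text
[0.594 0.17  0.188] [-0.186  0.357  1.671  0.643  1.252 -0.348]
8 x [0.01 0.02 0.58 0.   0.   0.  ]
```

View pics/g1.png

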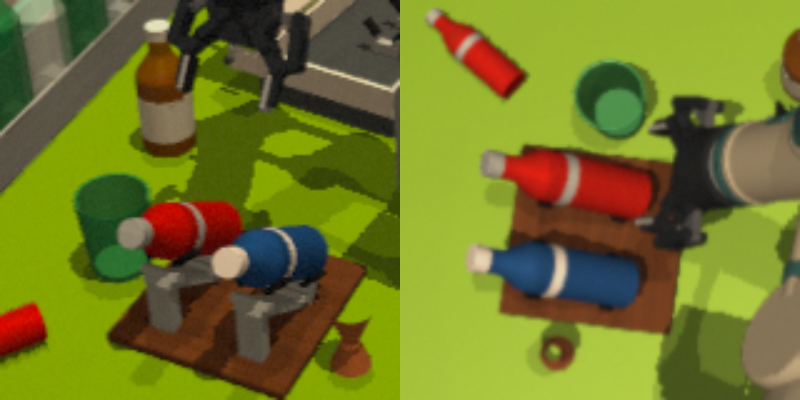

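Fingers straddle the red bottle, and both neighbours (glass, blue) are clear. Descend and grip.

apply_moves(commands=[0.01,0.02,0.58,0,0,0,0.01,0.02,0.58,0,0,0,0.01,0.02,0.58,0,0,0,0.01,0.02,0.58,0,0,0,0.01,0.02,0.58,0,0,0,0.01,0.02,0.58,0,0,0,0.01,0.02,0.58,0,0,0,0.01,0.02,0.58,0,0,0,0,0,0,0,0,0])

```text
clock: 13.55
position: [0.6056, 0.2438, 0.0725]
ee_rot: [-0.3, 0.953, -0.043, 0.016]
contact_force: [0.1, -0.6, 0.8]
width: 0.0855
```

apply_moves(commands=[0,0,0,0,0,0,0,0,0,0,0,0,0,0,0,0,0,0,0,0,0,0,0,0,0,0,0,0,0,0,0,0,0,0,0,0], jaw=-1, newtons=50)

```text
clock: 14.15
position: [0.6022, 0.2433, 0.0742]
ee_rot: [-0.301, 0.953, -0.042, 0.014]
contact_force: [-9.1, -3.9, 6.7]
width: 0.0544
```

apply_moves(commands=[0,0,-0.2,0,0,0,0,0,-0.4,0,0,0,0,0,-0.6,0,0,0,0,0,-0.8,0,0,0,0,0,-0.8,0,0,0,0,0,-0.8,0,0,0,0,0,-0.8,0,0,0,0,0,-0.8,0,0,0,0,0,0,0,0,0])

```text
clock: 15.05
position: [0.5997, 0.1512, 0.2038]
ee_rot: [-0.299, 0.953, -0.044, 0.021]
contact_force: [1.0, -0.2, -2.2]
width: 0.0545
```

Run:
```python
from p import *
s=manip.get_state(); p,R=s["position"],RR(s["ee_rot"]); print(p,s["width"],s["contact_force"])
d=manip.get_image("side"); d2=manip.get_image("top"); cv2.imwrite("pics/l1.png",np.hstack([cv2.resize(d["frame"][120:320,140:340],(400,400)),cv2.resize(d2["frame"][110:250,320:460],(400,400),interpolation=2)])[:,:,::-1])
np.save("top_l.npy",d2["frame"])
y=-.197;C=np.array([.5622,-.2579]);xv=np.array([np.cos(y),np.sin(y)]);yv=np.array([-xv[1],xv[0]])
f=lambda a,b,z:np.round((proj(d2,np.r_[C+a*xv+b*yv,z])-[320,110])*400/140+[400,0]).tolist()
print("corners",f(-.1,.145,.072),f(-.1,-.145,.072),f(.1,.145,.072),f(.1,-.145,.072))
for b in(-.066,.006): print("V rims",f(-.015-.029,b,.074),f(-.015+.029,b,.074))
print("disc",f(-.015,-.13,.085))
```

```text
[0.6   0.151 0.204] 0.05447120690243178 [ 0.986 -0.184 -2.164]
corners [416.0, 280.0] [706.0, 347.0] [460.0, 81.0] [745.0, 149.0]
V rims [640.0, 272.0] [651.0, 215.0]
V rims [568.0, 256.0] [580.0, 198.0]
disc [712.0, 257.0]
```

View pics/l1.png

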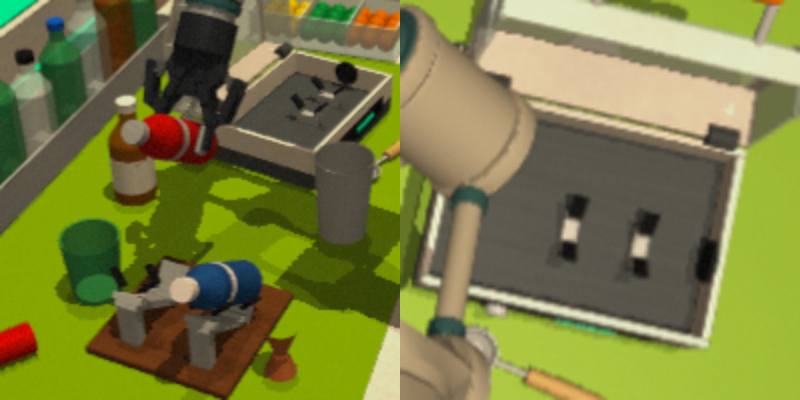

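Tray corners and V-supports in the crop agree with prediction to about 1 mm, and the bottle is firmly held. Level it and carry it above the cradle.

Run:
```python
from p import *
s=manip.get_state(); p,R=s["position"],RR(s["ee_rot"])
plan(p,R,[([.59,.14,.26],None,3),(None,down(-.197),8),([.5416,-.2843,.23],None,20)])
```

```text
3 x [-0.06 -0.25 -0.63  0.    0.    0.  ]
8 x [ 0.    0.    0.   -0.51  0.02  0.08]
20 x [0.06 0.71 0.05 0.   0.   0.  ]
```

apply_moves(commands=[-0.06,-0.25,-0.63,0,0,0,-0.06,-0.25,-0.63,0,0,0,-0.06,-0.25,-0.63,0,0,0,0,0,0,-0.51,0.02,0.08,0,0,0,-0.51,0.02,0.08,0,0,0,-0.51,0.02,0.08,0,0,0,-0.51,0.02,0.08,0,0,0,-0.51,0.02,0.08,0,0,0,-0.51,0.02,0.08,0,0,0,-0.51,0.02,0.08,0,0,0,-0.51,0.02,0.08,0,0,0,0,0,0])

```text
clock: 16.35
position: [0.5892, 0.1437, 0.2582]
ee_rot: [0.0, 0.996, -0.093, -0.002]
contact_force: [0.4, 0.3, -3.6]
width: 0.0543
```

apply_moves(commands=[0.06,0.71,0.05,0,0,0,0.06,0.71,0.05,0,0,0,0.06,0.71,0.05,0,0,0,0.06,0.71,0.05,0,0,0,0.06,0.71,0.05,0,0,0,0.06,0.71,0.05,0,0,0,0.06,0.71,0.05,0,0,0,0.06,0.71,0.05,0,0,0,0.06,0.71,0.05,0,0,0,0.06,0.71,0.05,0,0,0,0.06,0.71,0.05,0,0,0,0.06,0.71,0.05,0,0,0,0.06,0.71,0.05,0,0,0,0.06,0.71,0.05,0,0,0,0.06,0.71,0.05,0,0,0,0.06,0.71,0.05,0,0,0,0.06,0.71,0.05,0,0,0,0.06,0.71,0.05,0,0,0,0.06,0.71,0.05,0,0,0,0.06,0.71,0.05,0,0,0])

```text
clock: 18.35
position: [0.5438, -0.285, 0.2293]
ee_rot: [-0.001, 0.995, -0.095, -0.001]
contact_force: [0.5, 0.9, -3.1]
width: 0.0546
```

apply_moves(commands=[0,0,0,0,0,0,0,0,0,0,0,0])

```text
clock: 18.55
position: [0.544, -0.2843, 0.2294]
ee_rot: [-0.001, 0.995, -0.096, -0.001]
contact_force: [0.3, 0.2, -4.3]
width: 0.0543
```

Run:
```python
from p import *
s=manip.get_state(); p,R=s["position"],RR(s["ee_rot"]); print(p,R.as_matrix(),s["width"])
d=manip.get_image("side"); d2=manip.get_image("top"); cv2.imwrite("pics/c1.png",np.hstack([cv2.resize(d["frame"][60:220,200:360],(400,400)),cv2.resize(d2["frame"][110:270,310:470],(400,400),interpolation=2)])[:,:,::-1])
for nm,q in(("side",d),("top",d2)):
    B=p-R.apply([0,0,.0172]); ty=R.apply([0,1,0])
    print(nm,"pred mid,cap,base",proj(q,B),proj(q,B-.125*ty),proj(q,B+.06*ty))
    m=mask(q,(0,150,50),(4,255,255))|mask(q,(175,150,50),(180,255,255))
    for b in blobs(m)[:4]: print(nm,cv2.boundingRect(b))
```

```text
[ 0.544 -0.284  0.229] [[ 0.982 -0.191 -0.001]
 [-0.191 -0.982  0.001]
 [-0.002 -0.001 -1.   ]] 0.05427221721289359
side pred mid,cap,base [298.549 117.274] [279.02  132.117] [307.129 110.747]
side (129, 282, 29, 23)
side (282, 115, 19, 18)
side (107, 293, 23, 17)
side (293, 104, 13, 21)
top pred mid,cap,base [411.702 184.097] [361.544 172.655] [435.528 189.568]
top (368, 167, 30, 24)
top (155, 106, 24, 22)
top (399, 171, 14, 23)
top (144, 96, 16, 15)
```

View pics/c1.png

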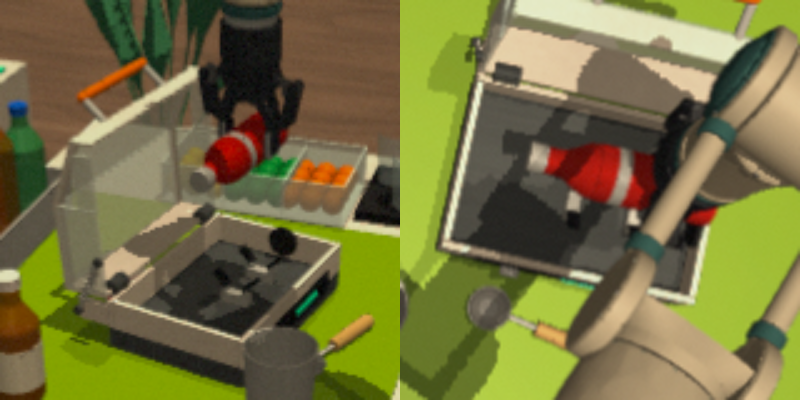

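Cap end at ~(362,171) top and (280,132) side, within about 2 mm of predicted. The bottle is level and neck points +y. I'll correct 2 mm and lower.

Run:
```python
from p import *
s=manip.get_state(); p,R=s["position"],RR(s["ee_rot"])
plan(p,R,[(None,down(-.197),1),([.542,-.2823,.085],None,14)])
```

```text
1 x [ 0.    0.    0.   -0.    0.01  0.05]
14 x [-0.01 -0.    0.35  0.    0.    0.  ]
```

apply_moves(commands=[-0.08,-0.05,0,0,0.01,0.05,0,0,0.35,0,0,0,0,0,0.35,0,0,0,0,0,0.35,0,0,0,0,0,0.35,0,0,0,0,0,0.35,0,0,0,0,0,0.35,0,0,0,0,0,0.35,0,0,0,0,0,0.35,0,0,0,0,0,0.35,0,0,0,0,0,0.35,0,0,0,0,0,0.35,0,0,0,0,0,0.35,0,0,0,0,0,0.35,0,0,0,0,0,0.35,0,0,0,0,0,0,0,0,0])

```text
clock: 20.25
position: [0.5417, -0.282, 0.0815]
ee_rot: [0.0, 0.995, -0.099, -0.001]
contact_force: [-0.3, 0.2, -4.1]
width: 0.0542
```

apply_moves(commands=[0,0,0.1,0,0,0,0,0,0.1,0,0,0,0,0,0.1,0,0,0,0,0,0.1,0,0,0,0,0,0,0,0,0])

```text
clock: 20.75
position: [0.5426, -0.2828, 0.0719]
ee_rot: [0.001, 0.995, -0.099, 0.0]
contact_force: [-1.3, -0.1, 0.2]
width: 0.0545
```

apply_moves(commands=[0,0,0.05,0,0,0,0,0,0,0,0,0])

```text
clock: 20.95
position: [0.5426, -0.283, 0.0716]
ee_rot: [0.001, 0.995, -0.099, 0.001]
contact_force: [-3.7, 0.8, 5.9]
width: 0.0547
```

apply_moves(commands=[0,0,0.05,0,0,0,0,0,0,0,0,0])

```text
clock: 21.15
position: [0.5426, -0.283, 0.0715]
ee_rot: [0.001, 0.995, -0.099, 0.001]
contact_force: [-5.9, 1.2, 13.7]
width: 0.0545
```

apply_moves(commands=[-0.06,0,0,0,0,0,0,0,0,0,0,0])

```text
clock: 21.35
position: [0.5413, -0.2827, 0.0702]
ee_rot: [0.001, 0.995, -0.099, 0.001]
contact_force: [-4.1, 1.1, 8.2]
width: 0.054
```

Run:
```python
from p import *
s=manip.get_state(); print(s["position"],s["contact_force"],s["moment"])
d=manip.get_image("side"); cv2.imwrite("pics/s1.png",cv2.resize(d["frame"][90:210,220:380],(800,600),interpolation=2)[:,:,::-1])
```

```text
[ 0.541 -0.283  0.07 ] [-4.123  1.053  8.222] [0.231 0.348 0.078]
```

View pics/s1.png

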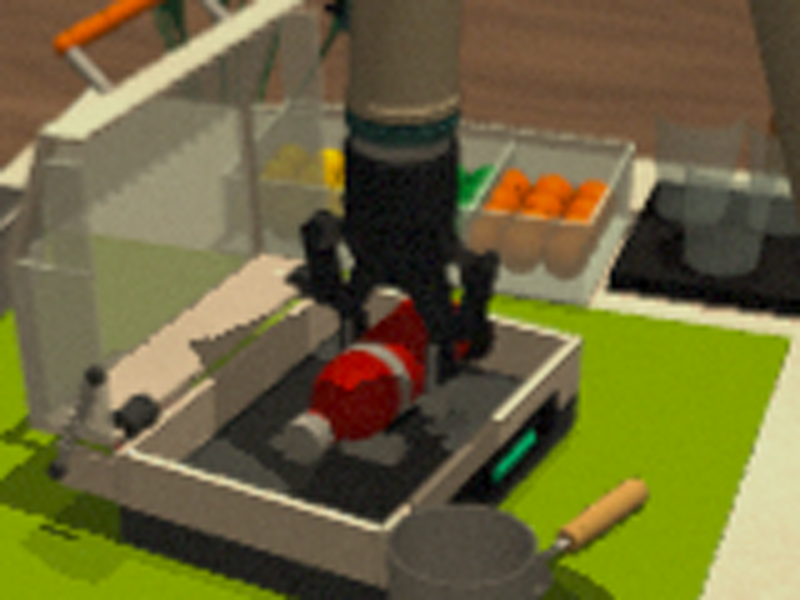

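Each mm toward -x lets it sink a mm, so it's still riding the V's far flank. I'll keep centring.

apply_moves(commands=[-0.06,0,0.02,0,0,0,0,0,0,0,0,0])

```text
clock: 21.6
position: [0.5407, -0.2827, 0.0697]
ee_rot: [0.002, 0.995, -0.099, 0.003]
contact_force: [-1.6, 1.0, 7.1]
width: 0.0546
```

apply_moves(commands=[-0.04,0,0.02,0,0,0,0,0,0,0,0,0])

```text
clock: 21.8
position: [0.5407, -0.2826, 0.0697]
ee_rot: [0.002, 0.995, -0.099, 0.004]
contact_force: [-0.5, 2.1, 9.1]
width: 0.0544
```

apply_moves(commands=[0,0,-0.05,0,0,0,0,0,0,0,0,0])

```text
clock: 22.0
position: [0.5402, -0.2825, 0.0699]
ee_rot: [0.002, 0.995, -0.099, 0.003]
contact_force: [3.7, 1.0, 4.4]
width: 0.0544
```

apply_moves(commands=[0,0,0,0,0,0,0,0,0,0,0,0,0,0,0,0,0,0,0,0,0,0,0,0,0,0,0,0,0,0,0,0,0,0,0,0], jaw=1)

```text
clock: 22.6
position: [0.5379, -0.2818, 0.0686]
ee_rot: [0.001, 0.995, -0.099, 0.0]
contact_force: [-0.6, -0.3, 0.5]
width: 0.0855
```

apply_moves(commands=[0,0,-0.2,0,0,0,0,0,-0.3,0,0,0,0,0,-0.5,0,0,0,0,0,-0.7,0,0,0,0,0,-0.7,0,0,0,0,0,-0.7,0,0,0,0,0,-0.7,0,0,0,0,0,-0.7,0,0,0,0,0,-0.7,0,0,0,0,0,-0.7,0,0,0])

```text
clock: 23.6
position: [0.5379, -0.2815, 0.2478]
ee_rot: [0.001, 0.995, -0.099, 0.001]
contact_force: [-0.3, -0.0, -0.1]
width: 0.0855
```

apply_moves(commands=[-0.4,-0.9,0,0,0,0,-0.4,-0.9,0,0,0,0,-0.4,-0.9,0,0,0,0,-0.4,-0.9,0,0,0,0,-0.4,-0.9,0,0,0,0,-0.4,-0.9,0,0,0,0,-0.4,-0.9,0,0,0,0,-0.4,-0.9,0,0,0,0,-0.4,-0.9,0,0,0,0,-0.4,-0.9,0,0,0,0,-0.4,-0.9,0,0,0,0,-0.4,-0.9,0,0,0,0,0,0,0,0,0,0])

```text
clock: 24.9
position: [0.4593, 0.0673, 0.2461]
ee_rot: [-0.0, 0.995, -0.097, 0.001]
contact_force: [-0.2, 0.1, -0.0]
width: 0.0854
```

Run:
```python
from p import *
d=manip.get_image("side"); t=manip.get_image("top"); cv2.imwrite("pics/f1.png",np.hstack([cv2.resize(d["frame"][80:220,220:360],(400,400)),cv2.resize(t["frame"][110:250,320:460],(400,400),interpolation=2)])[:,:,::-1])
y=-.197;C=np.array([.5622,-.2579]);xv=np.array([np.cos(y),np.sin(y)]);yv=np.array([-xv[1],xv[0]])
K=C-.015*xv-.03*yv
f=lambda b,q:proj(q,np.r_[K+b*yv,.085])
ft=lambda b:((f(b,t)-[320,110])*400/140+[400,0]).round(); fs=lambda b:((f(b,d)-[220,80])*400/140).round()
print("top mid,cap,base",ft(0),ft(.125),ft(-.06)); print("side",fs(0),fs(.125),fs(-.06))
m=mask(t,(0,150,40),(5,255,255),(330,150,450,235))|mask(t,(174,150,40),(180,255,255),(330,150,450,235))
pts=np.vstack(blobs(m,15)).reshape(-1,2)
print([((np.array(e)-[320,110])*400/140+[400,0]).round() for e in (pts[pts[:,0].argmin()],pts[pts[:,0].argmax()])])
W=np.array([onz(t,q,.085) for q in pts])[:,:2]-K; l=W@yv; x=W@xv
print("red along y",l.min(),l.max(),"(neck side starts below cap; base expected -.060)")
for a,b in((-.055,-.03),(-.02,.0),(.03,.055)):
    k=(l>a)&(l<b); print(a,b,"x mid",(x[k].min()+x[k].max())/2,"width",np.ptp(x[k]))
```

```text
top mid,cap,base [613. 234.] [487. 205.] [673. 248.]
side [224. 235.] [171. 282.] [247. 214.]
[array([503., 214.]), array([677., 249.])]
red along y -0.06450739649055441 0.10839247240697786 (neck side starts below cap; base expected -.060)
-0.055 -0.03 x mid -0.0008436940479309291 width 0.05751011770522959
-0.02 0.0 x mid -0.00016860674910232874 width 0.055578526512254825
0.03 0.055 x mid -0.0004888060159318076 width 0.05674688275222596
```

View pics/f1.png

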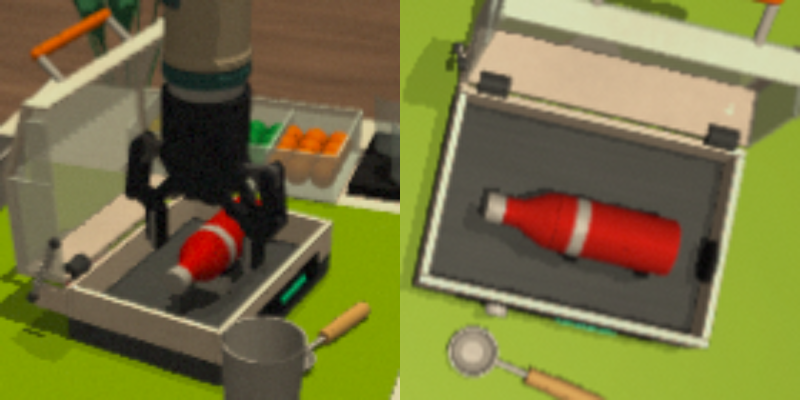

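The bottle lies in both Vs. Lateral error is under 1 mm, and yaw and level match the prediction. It is lengthwise about 2 mm toward the neck. The hood is standing open and the gripper is clear, so I'm handing in.

```bash
python3 -c "
from rig import manip
print(manip.get_state()['clock'],manip.sign_off())"
```

```text
the job is handed in; nothing more can be done
25.0 None
```

The red bottle is lying in the chiller's V-cradle with the hood standing fully open, and I handed the job in at 25.0 s with the gripper open and touching nothing.

- **Hood:** I swung it to about 1.2 rad and let go. It went on to fully open by itself and was still up in the last pictures.
- **Bottle:** I took the large red bottle from the rack's far slot, levelled it, and lowered it until it touched. It first rode on one side of the V, so I shifted it about 2–4 mm until it seated before letting go. The base faces the drive disc and the neck faces the other end.
- **Last checks:** In the top view it is within 1 mm of the cradle's centre line sideways, and in the side view it looks level. Lengthwise it sits about 2 mm toward the neck. The two ends disagreed slightly: the cap suggested about 2 mm and the base about 4 mm, both near the limit of what the pictures can show. I left it there.
- **Other things:** I noticed nothing else moved in the pictures I viewed, but I did not measure the other items again before handing in.

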